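# Unstack a pressed picture-frame rail

## Robot

A 7-joint arm with a two-finger parallel gripper is mounted at the origin on the work surface. World frame = base frame: x ahead of the robot, y to its left, z up, the work surface at z = 0. Lengths are in m, angles in rad, forces in N, time in s.
With the tool pointing down it reaches from about 0.4 to 0.9 m from the base axis. Payload 5.5 kg.
Tool frame: the origin (TCP) lies at the very end of the fingers, on their centre line; the grasp point (between the pads) lies 19 mm behind it; z points along the fingers, y is the direction in which the jaws open and shut (so a half turn about z gives the same grasp; the last joint's range is limited). The gripper opens to 85 mm and grips with 20 to 120 N. Pads are 22 mm wide; open, the fingers measure 114 mm over their backs; the gripper's body (76 mm by 85 mm) begins 54 mm behind the grasp point. The pads swing forward as they close: fully open they stand 13 mm farther back than shut.
Start: joints at [-0.937, 0.501, -0.427, 1.55, 0.221, 1.138, -0.21], TCP at [0.235, 0.606, 0.199] pointing down, gripper open.
Joint ranges: [-2.88, 2.88], [-0.31, 2.03], [-1.54, 1.56], [0.2, 2.42], [-1.41, 4.55], [0.19, 2.02], [-2.57, 2.57]. Speed limits (rad/s): [2.57, 2.57, 3.14, 3.14, 3.14, 3.14, 3.14].

## Interface

Orientations are given as a unit quaternion [w, x, y, z].
In Python, from rig import get_state, viewer, ticket gives the robot as it stands.
- The arm moves only by the tool drive_tool, never from a script. Its argument "moves" is a list that holds one entry, the list of rows, each a list of 7 numbers: the shift along the tool's x, y, z scaled (see below), then the turn, a rotation vector about the tool's x, y, z scaled (see below), then the gripper command: -1 is shut, 1 is fully open, values between are in proportion. A call has exactly 10 rows; each row is the pose to reach, as a shift and turn from the pose measured when the call began, along the tool's axes at that moment; what a row does not reach only later rows make up. The controller multiplies each number of a shift by 0.3 m and each number of a turn by 45 degrees. A row lasts 1/12 s, in which the tool goes at most 41.7 mm and 7.16 degrees, less where a joint would pass 70% of its speed; a pose out of reach is approached as far as the arm can. A call with a number of a shift or a turn outside -1 to 1 is refused whole. A call with a gripper value outside its range is refused whole. The fingers move at their own pace and stop on an object; the grip force is fixed at half the most. Time passes only in rows, so rows that repeat a pose let the fingers close, or fill a call up. It gives the time, the measured TCP pose, the force and the opening at its end, in the units of the state.
- get_state(): the state, without advancing time (a new reading comes with each control period).
- viewer.snapshot(name): name is "side" or "top"; returns the picture (420x560x3 uint8, red, green, blue); there is no depth.
- viewer.camera_params(name): a dict with "fx", "fy", "cx", "cy" (pixels), "rvec" (rotation vector, rad) and "tvec" (3), from world to camera coordinates, as OpenCV has them. Camera axes: x right, y down, z forward; pixel columns grow to the right and rows downward; lengths in m; the calibration is good to about 2 mm. A picture is of the moment at which its call begins. camera_params takes no time and is no camera call.
- ticket.finish_job(): hands the job in, once; it reports no verdict.
The state is a dict: "time_s": time; "joint_positions": joint angles; "qvel": joint speeds; "effort": joint torques, N m; "ee_pos": TCP position; "tool_rot": TCP orientation; "ft_force": force on the tool from outside, world axes, zero at the start; "torque": the same for the moment, N m; "gripper_width": finger opening in m.
Only numpy, scipy, OpenCV 4.12 (cv2) and the standard library are available. Lean on these libraries where they do the work, as an engineer would, in place of code of your own. Each camera call takes 0.05 s, during which the arm holds its last target. There are 200 camera calls.

## Task

The glue on the picture-frame rail has set, so take the pressing stack apart from the top down, one thing at a time: stand the round weight in the round wooden seat and the block weight upright in the rectangular one, lined up with it, then lay the stone slab squarely on the middle of the cork pad, and last lay the wooden rail, right way up and centred, down in both saddles of the wooden cradle. Set everything down gently instead of dropping it, and leave the glass jar and the tin where they stand.

Things in the scene. Friction and masses are not known exactly. Their poses are not given: they have to be found in the camera images.
- rail: Bottom of the stack: straight dark wooden picture-frame rail, 210 x 40 x 18 mm (length, width, height), two thin gilt lines along its top, about 0.1 kg. Lies flat on the table, both ends stick out from under the slab. Origin: centre of its underside; x along its length, y across, z up.
- slab: Pale stone pressing slab, 130 x 56 x 14 mm, about 0.27 kg, lying on the middle of the rail with its length along the rail; it is wider than the rail and overhangs it on both long sides. Origin: centre of its underside; x along its length, y across, z up.
- round_weight: Plain steel cylinder, 40 mm diameter, 48 mm tall, about 0.45 kg, standing on one half of the slab. Origin: centre of its underside, z up.
- block_weight: Plain steel rectangular block, 50 x 38 x 48 mm (x, y, height), about 0.6 kg, standing on the other half of the slab, about 75 mm centre to centre from the round weight, its 50 mm side roughly along the slab. Origin: centre of its underside, z up.
- round_seat: Fixed round shallow wooden seat, 72 mm outside diameter, 12 mm high; round recess 60 mm in diameter with its floor 6 mm above the table, 6 mm rim above the floor. Origin: centre of its underside, on the table.
- block_seat: Fixed rectangular shallow wooden seat, 82 x 70 mm outside, 12 mm high; recess 70 x 58 mm (x, y) with its floor 6 mm above the table, 6 mm rim above the floor. Origin: centre of its underside, on the table; x along its long side.
- slab_pad: Fixed flat cork pad, 160 x 86 x 4 mm, lying on the table. Origin: centre of its underside; x along its long side.
- cradle: Fixed wooden cradle for the rail: two U-shaped saddles 160 mm apart (each 24 mm long, centres 80 mm either side of the origin along x), joined by a low spine 24 mm wide and 6 mm high. Saddle floors are 12 mm above the table; their side cheeks stand 14 mm above the floors, 56 mm apart inside, 72 mm over all. Between the saddles the sides are open for fingers. Origin: centre of its underside, on the table; x along its length, the way the rail lies in it.
- jar: Bystander: small amber glass jar with a white lid, 46 mm diameter, 62 mm tall, standing nearer the robot. Not to be moved. Origin: centre of its underside.
- tin: Bystander: small plain bare-metal tin, 50 mm diameter, 40 mm tall, standing nearer the robot. Not to be moved. Origin: centre of its underside.
Not all that is in view belongs to the job. Leave any orange look-alike of the rail alone.

How it is judged:
By the outcome, as a careful person would: the job done as asked, in the order asked, and still so for the second after the job is handed in, with the robot touching nothing.
It also fails if it takes over 128 s, if anything falls off the work surface, if the arm or the gripper's body presses on something with over 40 N, if the wrist force passes 120 N, or if a joint passes its speed limit or range.

## Working session

There is one attempt and no reset: what is moved stays moved. The work goes in short steps, Python scripts to look and compute and a tool call to move; the robot and the scene stay as the last step left them, time stands still between calls to the robot, and variables do not carry over. Pictures are saved under pics/ and viewed, about 12 in all and at most 16, crops included, and the job is handed in when it is done.

Besides the shell and the picture viewer there is one more tool, called as a command line: name --argument value ..., lists and objects as JSON in quotes. drive_tool: Moves the arm, as the interface text tells. Shifts and turns lie within -1 to 1; 1 stands for 0.3 m of shift or 45 degrees of turn. Its arguments: {"type":"object","properties":{"moves":{"type":"array","items":{"type":"array","items":{"type":"array","items":{"type":"number","minimum":-1,"maximum":1}}}}},"required":["moves"]}

```bash
mkdir -p pics
cat > h.py <<'E'
import numpy as np, cv2
from rig import get_state, viewer, ticket
from scipy.spatial.transform import Rotation as R
def cam(n):
    p=viewer.camera_params(n); K=np.array([[p['fx'],0,p['cx']],[0,p['fy'],p['cy']],[0,0,1]])
    return K,np.array(p['rvec'],float).reshape(3),np.array(p['tvec'],float).reshape(3)
def ray(n,uv,z):
    K,r,t=cam(n); Rm=R.from_rotvec(r).as_matrix(); uv=np.atleast_2d(uv)
    d=np.c_[uv,np.ones(len(uv))]@np.linalg.inv(K).T@Rm; c=-Rm.T@t
    return c+d*((z-c[2])/d[:,2])[:,None]
def proj(n,P):
    K,r,t=cam(n); return cv2.projectPoints(np.atleast_2d(np.array(P,float)),r,t,K,None)[0][:,0]
def snap(n,f,crop=None,s=1):
    im=viewer.snapshot(n)[:,:,::-1].copy(); cv2.imwrite('pics/raw_'+f,im)
    o=im if crop is None else im[crop[1]:crop[3],crop[0]:crop[2]]
    cv2.imwrite('pics/'+f,cv2.resize(o,None,fx=s,fy=s,interpolation=cv2.INTER_CUBIC)); return im
E
python3 - <<'E'
from h import *
snap('top','t0.png',s=1.42);snap('side','s0.png',s=1.42)
for n in('top','side'):
    K,r,t=cam(n);print(n,K[0,0],-R.from_rotvec(r).as_matrix().T@t)
s=get_state();print(s)
E
```

```text
top 427.59784875883804 [0.35468212 0.10644053 1.13580503]
side 483.43177589316775 [-0.03442491 -0.56601083  0.88226965]
{'time_s': 0.1, 'joint_positions': array([-0.93678904,  0.50176683, -0.4268029 ,  1.55130375,  0.22082247,
        1.13829149, -0.2103123 ]), 'qvel': array([ 0.00048415, -0.00126855,  0.00025057, -0.00045369,  0.00125619,
        0.00183347, -0.00081977]), 'effort': array([-1.12183261e-02, -5.70812559e+01, -5.83869383e+00, -2.81749785e+01,
        1.04042669e-02,  5.47191026e-03, -3.36852133e-05]), 'ee_pos': array([0.23534643, 0.6051966 , 0.19827207]), 'tool_rot': array([-1.81860058e-04,  1.84326921e-01,  9.82864615e-01, -8.37087844e-04]), 'ft_force': array([ 0.12396565, -0.53877293,  0.24633237]), 'torque': array([-0.08527777,  0.0174444 ,  0.03188646]), 'gripper_width': 0.08576640455487632}
```

View pics/t0.png

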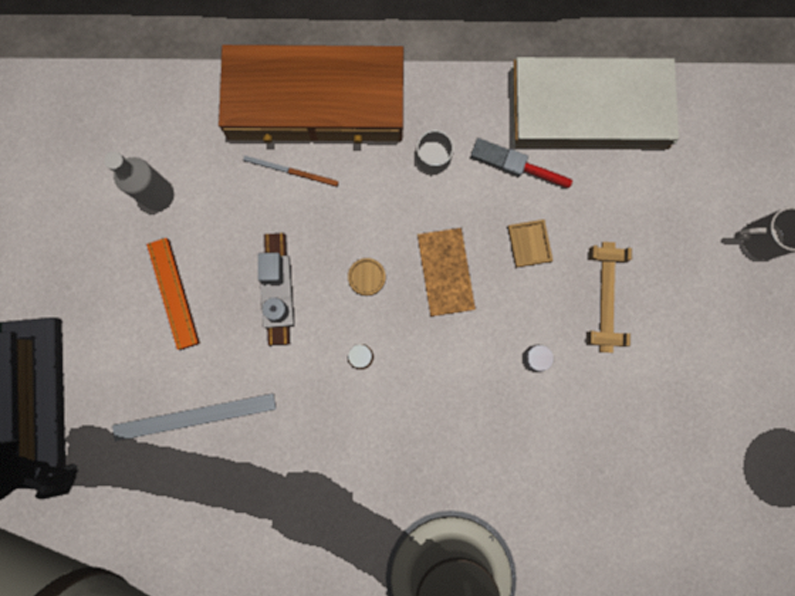

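View pics/s0.png

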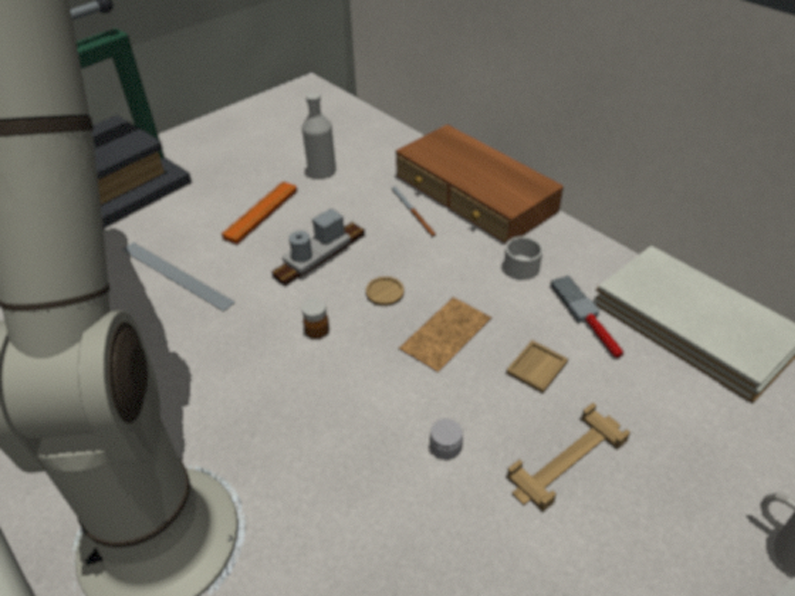

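Top view (scaled 1.42): the stack is at about (275,290), with the block at (270,266) and the round weight at (274,309). The round seat is at (367,277), the pad at (446,271), the block seat at (530,243) and the cradle at (608,297). The orange rail is a decoy. Next I measure these with masks.

Run:
```python
from h import *
im=cv2.imread('pics/raw_t0.png'); hsv=cv2.cvtColor(im,cv2.COLOR_BGR2HSV)
def show(name,box,lo,hi,z):
    x0,y0,x1,y1=[int(v/1.42) for v in box]
    m=cv2.inRange(hsv[y0:y1,x0:x1],lo,hi); m=cv2.morphologyEx(m,cv2.MORPH_CLOSE,np.ones((3,3)))
    cs=cv2.findContours(m,cv2.RETR_EXTERNAL,cv2.CHAIN_APPROX_NONE)[0]; c=max(cs,key=cv2.contourArea).reshape(-1,2)+[x0,y0]
    P=ray('top',c.astype(float),z)[:,:2]
    (cx,cy),(w,h),a=cv2.minAreaRect((P*1000).astype(np.float32)); 
    b=cv2.boxPoints(((cx,cy),(w,h),a)); e=b[1]-b[0]; f=b[2]-b[1]; l=e if np.hypot(*e)>np.hypot(*f) else f
    mm=cv2.moments(c.reshape(-1,1,2).astype(np.int32)); ce=ray('top',[mm['m10']/mm['m00'],mm['m01']/mm['m00']],z)[0]
    print(name,'rect',round(cx,1),round(cy,1),'size',round(w,1),round(h,1),'long dir deg',round(np.degrees(np.arctan2(l[1],l[0]))%180,1),'centroid',ce[:2].round(4))
W=((8,70,60),(28,255,255))
show('round_seat',(335,245,400,310),*W,.012)
show('pad',(405,215,490,330),*W,.004)
show('block_seat',(495,210,565,280),*W,.012)
show('cradle',(575,230,645,365),*W,.02)
show('rail',(250,220,305,360),(0,70,20),(25,255,200),.018)
S=((0,0,0),(180,60,125))
cv2.imwrite('pics/c1.png',cv2.resize(im[145:260,165:225],None,fx=5,fy=5,interpolation=cv2.INTER_CUBIC))
print(proj('top',[[.6,.28,0],[.6,.28,.08]]))
for n in [(.36,.12,.0)]: pass
```

```text
round_seat rect 543.6 155.6 size 67.4 69.3 long dir deg 90.3 centroid [0.5435 0.1561]
pad rect 555.4 6.4 size 159.7 85.6 long dir deg 9.0 centroid [0.5545 0.0064]
block_seat rect 608.9 -152.0 size 82.4 71.5 long dir deg 9.8 centroid [ 0.6086 -0.1521]
cradle rect 507.2 -298.5 size 72.0 205.8 long dir deg 176.9 centroid [ 0.5067 -0.2943]
rail rect 602.5 327.9 size 41.5 37.4 long dir deg 5.8 centroid [0.6046 0.3273]
[[212.4272128  174.40281758]
 [207.73636156 167.65625913]]
```

View pics/c1.png

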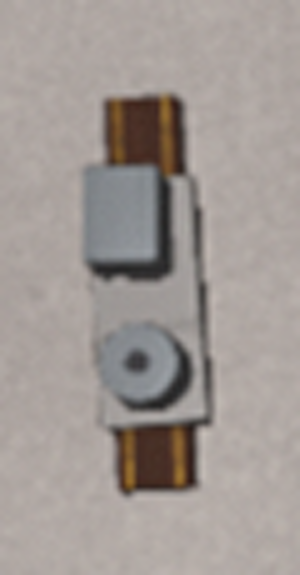

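Run:
```python
from h import *
def w(p,z): 
    q=np.array(p,float)/5+[165-.4,145-.4]; return ray('top',q,z)[:,:2]
b=w([(84,168),(158,165),(162,260),(88,265)],.08); print('block',b.mean(0),'sizes',np.linalg.norm(b-np.roll(b,1,0),axis=1), 'ang',[np.degrees(np.arctan2(*(v[::-1]))) for v in (b[1]-b[2],b[0]-b[3])])
print('round',w([(140,361)],.08))
e=w([(106,99),(181,96),(195,488),(122,491)],.018); d=e[:2].mean(0)-e[2:].mean(0)
print('rail',e.mean(0),np.linalg.norm(d),np.degrees(np.arctan2(d[1],d[0])))
s=w([(187,175),(211,420),(103,427)],.032); print('slab',(s[0]+s[2])/2, np.linalg.norm(s[0]-s[1]),np.linalg.norm(s[2]-s[1]),np.degrees(np.arctan2(*((s[0]-s[1])[::-1]))))
# cradle saddles
im=cv2.imread('pics/raw_t0.png'); hsv=cv2.cvtColor(im,cv2.COLOR_BGR2HSV)
m=cv2.inRange(hsv,(8,70,60),(28,255,255))
for y0,y1 in((168,190),(230,250)):
    yy,xx=np.nonzero(m[y0:y1,405:455]);ok=(xx<15)|(xx>25)
    print(y0,xx.min()+405,xx.max()+405,yy.min()+y0,yy.max()+y0)
cv2.imwrite('pics/c2.png',cv2.resize(im[160:255,395:465],None,fx=6,fy=6,interpolation=cv2.INTER_CUBIC))
S=cv2.imread('pics/raw_s0.png');cv2.imwrite('pics/c3.png',cv2.resize(S[135:205,185:265],None,fx=8,fy=8,interpolation=cv2.INTER_CUBIC))
```

```text
block [0.54906659 0.3251869 ] sizes [0.04946022 0.03717045 0.04845577 0.03698875] ang [np.float64(3.9663901472514853), np.float64(4.165586716227996)]
round [[0.47514205 0.31452215]]
rail [0.51933453 0.32205424] 0.20964159444457 3.7910826264369866
slab [0.51260677 0.32214099] 0.12996820691695632 0.05590519382397242 6.98796345823365
168 417 444 170 189
230 416 443 230 247
```

View pics/c2.png

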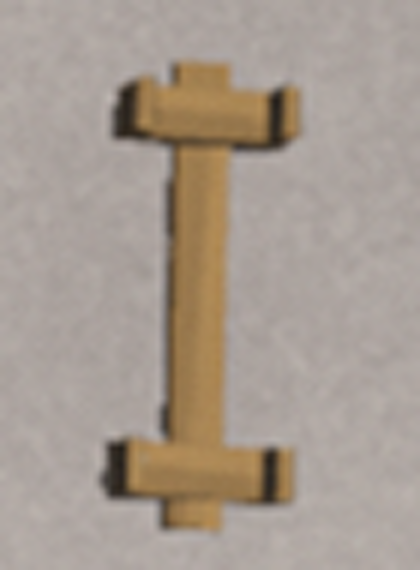

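View pics/c3.png

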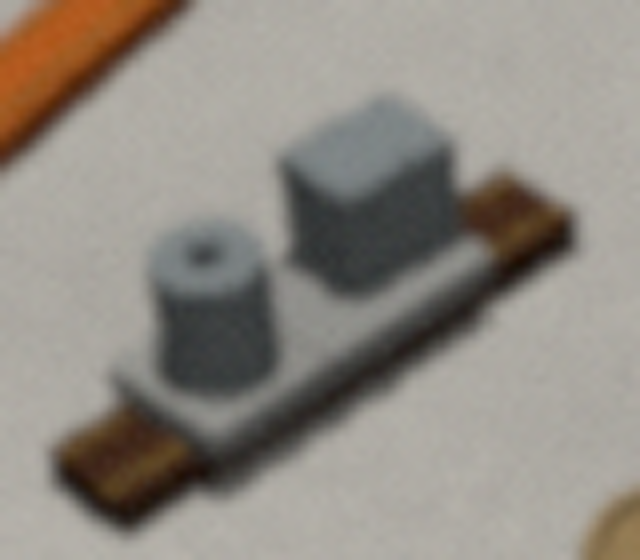

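Run:
```python
from h import *
q=np.array([(174,64),(231,64),(222,529),(163,526)],float)/6+[394.6,159.6]
s=ray('top',q,.006)[:,:2]; d=s[:2].mean(0)-s[2:].mean(0)
print('cradle',s.mean(0),np.linalg.norm(d),np.degrees(np.arctan2(d[1],d[0])))
q=np.array([(300,88),(300,135),(294,448),(292,503)],float)/6+[394.6,159.6]; P=ray('top',q,.026)[:,:2];print('right cheek outer',P)
c=s.mean(0);a=d/np.linalg.norm(d); print('local',(P-c)@np.c_[a,[-a[1],a[0]]])
def sw(p,z): return ray('side',np.array(p,float)/8+[184.6,134.6],z)[:,:2]
print('round side',sw([(205,252)],.08))
b=sw([(388,97),(456,145),(352,197),(280,155)],.08);print('block',b.mean(0),np.linalg.norm(b-np.roll(b,1,0),axis=1),np.degrees(np.arctan2(*((b[0]-b[3])[::-1]))),np.degrees(np.arctan2(*((b[1]-b[2])[::-1]))))
b=sw([(58,465),(122,508),(575,218),(505,172)],.018);print('rail',b.mean(0),b)
b=sw([(116,370),(212,445),(495,245)],.032);print('slab',(b[0]+b[2])/2,np.linalg.norm(b[0]-b[1]),np.linalg.norm(b[2]-b[1]),np.degrees(np.arctan2(*((b[2]-b[1])[::-1]))))
im=cv2.imread('pics/raw_s0.png'); hsv=cv2.cvtColor(im,cv2.COLOR_BGR2HSV);m=cv2.inRange(hsv,(8,70,60),(28,255,255))
for n,(x0,y0,x1,y1),z in(('rs',(360,270,412,310),.012),('pad',(395,290,495,375),.004),('bs',(500,335,572,395),.012),('cr',(500,395,640,512),.02)):
    x0,y0,x1,y1=[int(v/1.42) for v in(x0,y0,x1,y1)]
    c=max(cv2.findContours(m[y0:y1,x0:x1],0,1)[0],key=cv2.contourArea).reshape(-1,2)+[x0,y0]
    P=ray('side',c.astype(float),z)[:,:2]; print(n,cv2.minAreaRect((P*1000).astype(np.float32)))
print(get_state()['ee_pos'], R.from_quat(np.roll(get_state()['tool_rot'],-1)).as_matrix().round(3))
```

```text
cradle [ 0.50883183 -0.29675802] 0.208381033743488 -3.508527445756617
right cheek outer [[ 0.59765037 -0.33850689]
 [ 0.57655332 -0.33755887]
 [ 0.43852373 -0.32875373]
 [ 0.41470401 -0.32682517]]
local [[ 0.09120698 -0.03623519]
 [ 0.07009145 -0.03658002]
 [-0.06821828 -0.03623839]
 [-0.09211137 -0.03577114]]
round side [[0.47291952 0.31555801]]
block [0.54653675 0.3228088 ] [0.04670837 0.03753295 0.04310263 0.03545887] 0.7865866007769045 -2.18840493104224
rail [0.51554003 0.31803198] [[0.40984757 0.32518628]
 [0.41335275 0.29284598]
 [0.62021559 0.30798479]
 [0.61874422 0.34611088]]
slab [0.51189905 0.31939083] 0.053464800983247907 0.135175643078206 7.463035525087001
rs ((538.0865478515625, 151.86666870117188), (72.39146423339844, 65.79090881347656), 48.16613006591797)
pad ((552.5989379882812, 5.357917785644531), (159.0562744140625, 84.51155090332031), 8.745659828186035)
bs ((604.5464477539062, -155.2357635498047), (85.49909210205078, 69.9294662475586), 9.97902774810791)
cr ((498.12017822265625, -298.4206237792969), (76.3619613647461, 204.96669006347656), 86.59822845458984)
[0.23534643 0.6051966  0.19827207] [[-0.932  0.362 -0.001]
 [ 0.362  0.932 -0.002]
 [ 0.    -0.002 -1.   ]]
```

```bash
cat >> h.py <<'E'
def plan(*wps):
    s=get_state(); R0=R.from_quat(np.roll(s['tool_rot'],-1)); p=s['ee_pos']; M=R0.as_matrix()
    print('t',round(s['time_s'],2),'p',p.round(4),'yaw',round(np.degrees(np.arctan2(M[1,1],M[0,1])),2),'tilt',M[:2,2].round(3),'w',round(s['gripper_width'],4),'F',s['ft_force'].round(1),'j7',round(s['joint_positions'][6],2))
    for x,y,z,a in wps:
        a=np.radians(a); Y=np.array([np.cos(a),np.sin(a),0]); Z=np.array([0,0,-1.]); T=np.c_[np.cross(Y,Z),Y,Z]
        print(np.round(R0.inv().apply(np.array([x,y,z])-p)/.3,3).tolist(),np.round((R0.inv()*R.from_matrix(T)).as_rotvec()/np.radians(45),3).tolist())
E
python3 -c "
from h import *
plan((.4745,.315,.16,95),(.4745,.315,.1,95),(.4745,.315,.045,95))"
```

```text
t 0.1 p [0.2353 0.6052 0.1983] yaw 68.76 tilt [-0.001 -0.002] w 0.0858 F [ 0.1 -0.5  0.2] j7 -0.21
[-1.094, -0.613, 0.129] [-0.002, -0.001, -0.583]
[-1.094, -0.612, 0.329] [-0.002, -0.001, -0.583]
[-1.094, -0.612, 0.512] [-0.002, -0.001, -0.583]
```

drive_tool --moves '[[[-0.14, -0.07, 0.0, 0, 0, -0.1, 1], [-0.28, -0.14, 0.0, 0, 0, -0.25, 1], [-0.4, -0.22, 0.0, 0, 0, -0.4, 1], [-0.52, -0.29, 0.0, 0, 0, -0.58, 1], [-0.64, -0.36, 0.03, 0, 0, -0.58, 1], [-0.76, -0.43, 0.05, 0, 0, -0.58, 1], [-0.88, -0.5, 0.08, 0, 0, -0.58, 1], [-1, -0.56, 0.1, 0, 0, -0.58, 1], [-1, -0.6, 0.12, 0, 0, -0.58, 1], [-1, -0.61, 0.13, 0, 0, -0.58, 1]]]'

```text
time_s: 0.93
ee_pos: [0.4516, 0.3182, 0.1575]
tool_rot: [-0.001, -0.038, 0.999, -0.003]
ft_force: [-0.3, -1.0, 0.1]
gripper_width: 0.0856
```

```bash
python3 -c "
from h import *
plan((.4745,.315,.1,95),(.4745,.315,.045,95))"
```

```text
t 0.93 p [0.4516 0.3182 0.1575] yaw 94.31 tilt [-0.002 -0.007] w 0.0856 F [-0.3 -1.   0.1] j7 0.82
[-0.076, -0.015, 0.192] [-0.008, -0.003, -0.015]
[-0.076, -0.014, 0.375] [-0.008, -0.003, -0.015]
```

drive_tool --moves '[[[-0.076, -0.015, 0.06, -0.008, -0.003, -0.015, 1], [-0.076, -0.015, 0.13, -0.008, -0.003, -0.015, 1], [-0.076, -0.015, 0.19, -0.008, -0.003, -0.015, 1], [-0.076, -0.015, 0.25, -0.008, -0.003, -0.015, 1], [-0.076, -0.015, 0.31, -0.008, -0.003, -0.015, 1], [-0.076, -0.015, 0.375, -0.008, -0.003, -0.015, 1], [-0.076, -0.015, 0.375, -0.008, -0.003, -0.015, 0.6], [-0.076, -0.015, 0.375, -0.008, -0.003, -0.015, 0.3], [-0.076, -0.015, 0.375, -0.008, -0.003, -0.015, 0.1], [-0.076, -0.015, 0.375, -0.008, -0.003, -0.015, 0.05]]]'

```text
time_s: 1.77
ee_pos: [0.4751, 0.3157, 0.0464]
tool_rot: [0.001, -0.044, 0.999, 0.0]
ft_force: [0.6, 0.2, -0.2]
gripper_width: 0.0447
```

```bash
python3 -c "
from h import *
plan((.4745,.315,.045,95))
snap('top','t1.png',(165,130,265,230),5)"
```

```text
t 1.77 p [0.4751 0.3157 0.0464] yaw 95.01 tilt [0.002 0.001] w 0.0447 F [ 0.6  0.2 -0.2] j7 0.79
[0.002, -0.002, 0.005] [0.001, 0.002, 0.0]
```

View pics/t1.png

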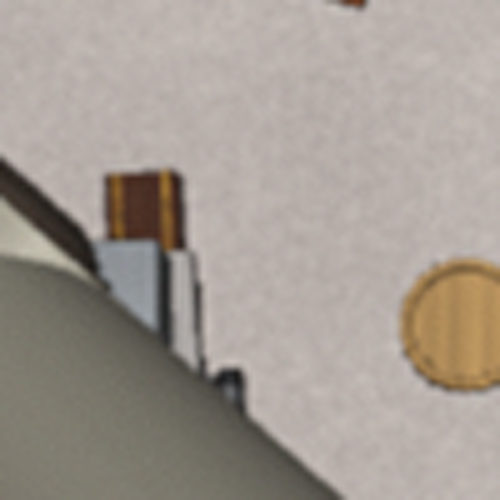

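The arm hides the weight, but the block and rail haven't moved. I close the gripper, then lift straight up.

drive_tool --moves '[[[0, 0, 0, 0, 0, 0, 0], [0, 0, 0, 0, 0, 0, -0.1], [0, 0, 0, 0, 0, 0, -0.3], [0, 0, 0, 0, 0, 0, -1], [0, 0, 0, 0, 0, 0, -1], [0, 0, -0.02, 0, 0, 0, -1], [0, 0, -0.06, 0, 0, 0, -1], [0, 0, -0.12, 0, 0, 0, -1], [0, 0, -0.2, 0, 0, 0, -1], [0, 0, -0.28, 0, 0, 0, -1]]]'

```text
time_s: 2.65
ee_pos: [0.4744, 0.3153, 0.1317]
tool_rot: [0.0, -0.044, 0.999, 0.0]
ft_force: [0.4, -0.7, -0.4]
gripper_width: -0.0004
```

```bash
python3 -c "
from h import *
plan((.542,.155,.13,95),(.542,.155,.06,95),(.542,.155,.022,95))"
```

```text
t 2.65 p [0.4744 0.3153 0.1317] yaw 95.02 tilt [0.001 0.001] w -0.0004 F [ 0.4 -0.7 -0.4] j7 0.84
[-0.178, -0.552, 0.005] [0.001, 0.001, 0.0]
[-0.178, -0.552, 0.239] [0.001, 0.001, 0.0]
[-0.177, -0.552, 0.365] [0.001, 0.001, 0.0]
```

```bash
python3 -c "
from h import *
snap('side','s1.png',(165,90,305,230),5)"
```

```text
(no output)
```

View pics/s1.png

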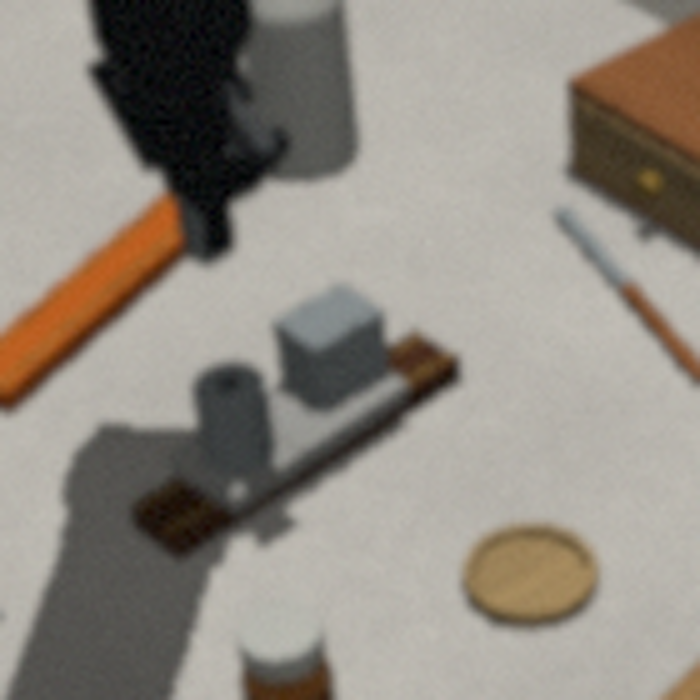

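```bash
python3 -c "
from h import *
def w(u,v,z): return ray('side',[u/5+164.6,v/5+89.6],z)[0]
print('round top now',w(232,383,.08),'tip px',(proj('side',get_state()['ee_pos'])[0]-[164.6,89.6])*5)
print('base centre',w(240,450,.04))
print('block top c',w(330,317,.08))
"
```

```text
round top now [0.47416864 0.31380281 0.08      ] tip px [218.63857864 290.15490931]
base centre [0.46916561 0.30808716 0.04      ]
block top c [0.54655871 0.32349124 0.08      ]
```

The round weight still stands where it was, at about (0.474, 0.314), so the gripper closed on nothing. I go back in lower and check the grip before lifting.

drive_tool --moves '[[[0, 0, 0, 0, 0, 0, 1], [0, 0, 0, 0, 0, 0, 1], [0, 0, 0, 0, 0, 0, 1], [0, 0, 0, 0, 0, 0, 1], [0, 0, 0, 0, 0, 0, 1], [0, 0, 0.08, 0, 0, 0, 1], [0, 0, 0.16, 0, 0, 0, 1], [0, 0, 0.24, 0, 0, 0, 1], [0, 0, 0.306, 0, 0, 0, 1], [0, 0, 0.306, 0, 0, 0, 1]]]'

```text
time_s: 3.53
ee_pos: [0.4745, 0.3155, 0.0403]
tool_rot: [0.0, -0.044, 0.999, 0.0]
ft_force: [-0.9, -1.0, -0.5]
gripper_width: 0.0855
```

drive_tool --moves '[[[0, 0, 0, 0, 0, 0, 0.2], [0, 0, 0, 0, 0, 0, 0.1], [0, 0, 0, 0, 0, 0, 0], [0, 0, 0, 0, 0, 0, -0.3], [0, 0, 0, 0, 0, 0, -1], [0, 0, 0, 0, 0, 0, -1], [0, 0, 0, 0, 0, 0, -1], [0, 0, 0, 0, 0, 0, -1], [0, 0, 0, 0, 0, 0, -1], [0, 0, 0, 0, 0, 0, -1]]]'

```text
time_s: 4.37
ee_pos: [0.4754, 0.316, 0.0422]
tool_rot: [0.001, -0.044, 0.999, 0.0]
ft_force: [-0.8, -1.5, 4.6]
gripper_width: 0.0362
```

```bash
python3 -c "
from h import *
plan((.542,.155,.13,95))
snap('side','s2.png',(185,120,265,200),7)"
```

```text
t 4.37 p [0.4754 0.316  0.0422] yaw 95.03 tilt [0.002 0.001] w 0.0362 F [-0.8 -1.5  4.6] j7 0.79
[-0.175, -0.554, -0.293] [0.001, 0.003, 0.001]
```

View pics/s2.png

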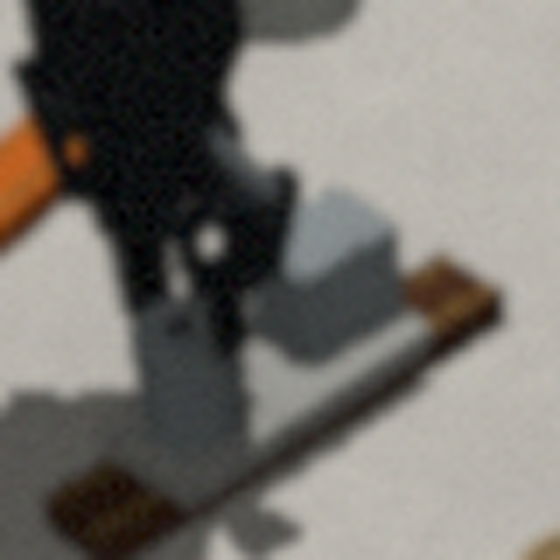

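```bash
python3 -c "
from h import *
f=lambda u,v:[u/7+184.6,v/7+119.6]
for z in (.04,.05,.06,.07,.08):
    a=ray('side',f(148,305),z)[0];b=ray('side',f(228,350),z)[0];print(z,a[:2].round(4),b[:2].round(4),((a+b)/2)[:2].round(4))
print('wtop',ray('side',f(187,325),.08))
print('expected tcp in s2 crop',(proj('side',get_state()['ee_pos'])[0]-[184.6,119.6])*7)
print('t0 TCP px (1.42x)',proj('top',[.2353,.6052,.1983])*1.42)
for z in (.13,.15,.17): print(z,ray('side',[208/5+164.6,258/5+89.6],z)[0])
"
```

```text
0.04 [0.4967 0.3788] [0.5032 0.3339] [0.4999 0.3563]
0.05 [0.4904 0.3675] [0.4968 0.3232] [0.4936 0.3454]
0.06 [0.4841 0.3563] [0.4905 0.3125] [0.4873 0.3344]
0.07 [0.4778 0.3451] [0.4841 0.3018] [0.4809 0.3235]
0.08 [0.4715 0.3339] [0.4777 0.2911] [0.4746 0.3125]
wtop [[0.47519628 0.31381598 0.08      ]]
expected tcp in s2 crop [196.3967164  398.56622487]
t0 TCP px (1.42x) [[ 60.55920871 456.25080577]]
0.13 [0.4944837  0.35290743 0.13      ]
0.15 [0.48042203 0.32847688 0.15      ]
0.17 [0.46636035 0.30404632 0.17      ]
```

Triangulating the fingertips in both side pictures puts them about 28 mm above the reported TCP z. The x and y values agree. So the fingers only caught the weight's top edge. I open, go about 20 mm lower and check from the side.

drive_tool --moves '[[[0, 0, 0, 0, 0, 0, 1], [0, 0, 0, 0, 0, 0, 1], [0, 0, 0, 0, 0, 0, 1], [0, 0, 0, 0, 0, 0, 1], [0, 0, 0, 0, 0, 0, 1], [0, 0, 0.02, 0, 0, 0, 1], [0, 0, 0.04, 0, 0, 0, 1], [0, 0, 0.06, 0, 0, 0, 1], [0, 0, 0.075, 0, 0, 0, 1], [0, 0, 0.075, 0, 0, 0, 1]]]'

```text
time_s: 5.25
ee_pos: [0.4744, 0.3153, 0.0181]
tool_rot: [-0.0, -0.044, 0.999, -0.0]
ft_force: [0.4, 0.3, 0.2]
gripper_width: 0.0852
```

```bash
python3 -c "
from h import *
plan((.4745,.315,.02,95))
im=snap('side','s3.png',(185,120,265,200),5)
"
```

```text
t 5.25 p [0.4744 0.3153 0.0181] yaw 95.03 tilt [-0. -0.] w 0.0852 F [0.4 0.3 0.2] j7 0.77
[-0.0, -0.001, -0.006] [-0.001, -0.0, 0.001]
```

View pics/s3.png

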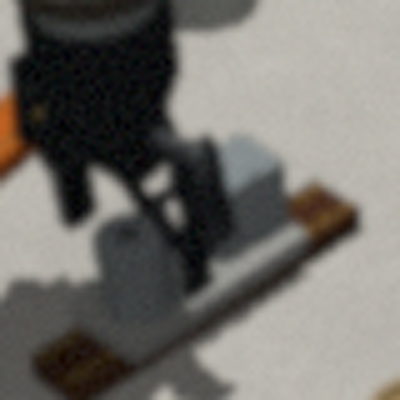

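The fingers now straddle the weight with the tips at about half its height, (197,285) in the crop. Closing.

drive_tool --moves '[[[0, 0, 0, 0, 0, 0, 0.4], [0, 0, 0, 0, 0, 0, 0.2], [0, 0, 0, 0, 0, 0, 0.1], [0, 0, 0, 0, 0, 0, 0], [0, 0, 0, 0, 0, 0, -0.2], [0, 0, 0, 0, 0, 0, -1], [0, 0, 0, 0, 0, 0, -1], [0, 0, 0, 0, 0, 0, -1], [0, 0, 0, 0, 0, 0, -1], [0, 0, 0, 0, 0, 0, -1]]]'

```text
time_s: 6.13
ee_pos: [0.475, 0.3159, 0.0193]
tool_rot: [0.001, -0.044, 0.999, 0.0]
ft_force: [-1.6, -0.2, 4.8]
gripper_width: 0.038
```

drive_tool --moves '[[[0, 0, -0.01, 0, 0, 0, -1], [0, 0, -0.02, 0, 0, 0, -1], [0, 0, -0.04, 0, 0, 0, -1], [0, 0, -0.06, 0, 0, 0, -1], [0, 0, -0.09, 0, 0, 0, -1], [0, 0, -0.13, 0, 0, 0, -1], [0, 0, -0.17, 0, 0, 0, -1], [0, 0, -0.21, 0, 0, 0, -1], [0, 0, -0.24, 0, 0, 0, -1], [0, 0, -0.24, 0, 0, 0, -1]]]'

```text
time_s: 6.97
ee_pos: [0.4766, 0.3172, 0.0943]
tool_rot: [0.003, -0.044, 0.999, 0.001]
ft_force: [0.6, -0.2, -4.5]
gripper_width: 0.0382
```

```bash
python3 -c "
from h import *
plan((.542,.155,.09,95),(.542,.155,.02,95),(.542,.155,-.004,95))"
```

```text
t 6.97 p [0.4766 0.3172 0.0943] yaw 95.04 tilt [0.006 0.003] w 0.0382 F [ 0.6 -0.2 -4.5] j7 0.82
[-0.17, -0.558, 0.014] [0.003, 0.007, 0.001]
[-0.168, -0.558, 0.247] [0.003, 0.007, 0.001]
[-0.168, -0.558, 0.327] [0.003, 0.007, 0.001]
```

drive_tool --moves '[[[-0.02, -0.07, 0, 0.003, 0.007, 0, -1], [-0.05, -0.16, 0, 0.003, 0.007, 0, -1], [-0.08, -0.26, 0, 0.003, 0.007, 0, -1], [-0.11, -0.36, 0, 0.003, 0.007, 0, -1], [-0.14, -0.46, 0, 0.003, 0.007, 0, -1], [-0.16, -0.53, 0, 0.003, 0.007, 0, -1], [-0.17, -0.558, 0.05, 0.003, 0.007, 0, -1], [-0.17, -0.558, 0.12, 0.003, 0.007, 0, -1], [-0.17, -0.558, 0.18, 0.003, 0.007, 0, -1], [-0.17, -0.558, 0.23, 0.003, 0.007, 0, -1]]]'

```text
time_s: 7.8
ee_pos: [0.5419, 0.1542, 0.0238]
tool_rot: [-0.0, -0.043, 0.999, -0.0]
ft_force: [0.4, 0.0, -4.7]
gripper_width: 0.0384
```

```bash
python3 -c "
from h import *
plan((.542,.155,-.004,95),(.542,.155,-.007,95))"
```

```text
t 7.8 p [0.5419 0.1542 0.0238] yaw 94.97 tilt [-0.001 -0.   ] w 0.0384 F [ 0.4  0.  -4.7] j7 1.1
[-0.001, 0.003, 0.093] [-0.0, -0.001, -0.001]
[-0.001, 0.003, 0.103] [-0.0, -0.001, -0.001]
```

drive_tool --moves '[[[0, 0.003, 0.02, 0, 0, 0, -1], [0, 0.003, 0.04, 0, 0, 0, -1], [0, 0.003, 0.055, 0, 0, 0, -1], [0, 0.003, 0.07, 0, 0, 0, -1], [0, 0.003, 0.08, 0, 0, 0, -1], [0, 0.003, 0.085, 0, 0, 0, -1], [0, 0.003, 0.09, 0, 0, 0, -1], [0, 0.003, 0.094, 0, 0, 0, -1], [0, 0.003, 0.098, 0, 0, 0, -1], [0, 0.003, 0.098, 0, 0, 0, -1]]]'

```text
time_s: 8.63
ee_pos: [0.5419, 0.1551, -0.0056]
tool_rot: [-0.0, -0.043, 0.999, -0.0]
ft_force: [1.0, 0.4, -4.4]
gripper_width: 0.0384
```

Not down yet, since it still carries 4.4 N. I lower in small steps.

drive_tool --moves '[[[0, 0, 0.003, 0, 0, 0, -1], [0, 0, 0.006, 0, 0, 0, -1], [0, 0, 0.006, 0, 0, 0, -1], [0, 0, 0.009, 0, 0, 0, -1], [0, 0, 0.009, 0, 0, 0, -1], [0, 0, 0.009, 0, 0, 0, -1], [0, 0, 0.009, 0, 0, 0, -1], [0, 0, 0.009, 0, 0, 0, -1], [0, 0, 0.009, 0, 0, 0, -1], [0, 0, 0.009, 0, 0, 0, -1]]]'

```text
time_s: 9.47
ee_pos: [0.5422, 0.1552, -0.0067]
tool_rot: [-0.0, -0.043, 0.999, -0.0]
ft_force: [-4.8, -1.7, 10.1]
gripper_width: 0.0384
```

drive_tool --moves '[[[0, 0, -0.002, 0, 0, 0, -1], [0, 0, -0.003, 0, 0, 0, -0.1], [0, 0, -0.003, 0, 0, 0, 0], [0, 0, -0.003, 0, 0, 0, 0.3], [0, 0, -0.003, 0, 0, 0, 1], [0, 0, -0.003, 0, 0, 0, 1], [0, 0, -0.06, 0, 0, 0, 1], [0, 0, -0.14, 0, 0, 0, 1], [0, 0, -0.25, 0, 0, 0, 1], [0, 0, -0.36, 0, 0, 0, 1]]]'

```text
time_s: 10.3
ee_pos: [0.5413, 0.1551, 0.1017]
tool_rot: [-0.001, -0.043, 0.999, -0.0]
ft_force: [0.1, -0.1, 0.7]
gripper_width: 0.0853
```

```bash
python3 -c "
from h import *
plan((.548,.324,.1,93),(.548,.324,.019,93))"
```

```text
t 10.3 p [0.5413 0.1551 0.1017] yaw 94.98 tilt [-0.002 -0.001] w 0.0853 F [ 0.1 -0.1  0.7] j7 1.15
[-0.071, 0.559, 0.005] [-0.001, -0.003, 0.044]
[-0.072, 0.559, 0.275] [-0.001, -0.003, 0.044]
```

drive_tool --moves '[[[-0.02, 0.1, 0, 0, 0, 0.04, 1], [-0.04, 0.22, 0, 0, 0, 0.04, 1], [-0.06, 0.34, 0, 0, 0, 0.04, 1], [-0.07, 0.45, 0, 0, 0, 0.04, 1], [-0.072, 0.54, 0, 0, 0, 0.04, 1], [-0.072, 0.559, 0.0, 0, 0, 0.04, 1], [-0.072, 0.559, 0.08, 0, 0, 0.04, 1], [-0.072, 0.559, 0.15, 0, 0, 0.04, 1], [-0.072, 0.559, 0.22, 0, 0, 0.04, 1], [-0.072, 0.559, 0.275, 0, 0, 0.04, 1]]]'

```text
time_s: 11.13
ee_pos: [0.5476, 0.323, 0.0173]
tool_rot: [-0.002, -0.028, 1.0, -0.001]
ft_force: [0.0, -0.7, 0.5]
gripper_width: 0.0856
```

drive_tool --moves '[[[0, 0, 0, 0, 0, 0, 0.4], [0, 0, 0, 0, 0, 0, 0.2], [0, 0, 0, 0, 0, 0, 0.1], [0, 0, 0, 0, 0, 0, 0], [0, 0, 0, 0, 0, 0, -0.2], [0, 0, 0, 0, 0, 0, -1], [0, 0, 0, 0, 0, 0, -1], [0, 0, 0, 0, 0, 0, -1], [0, 0, 0, 0, 0, 0, -1], [0, 0, 0, 0, 0, 0, -1]]]'

```text
time_s: 11.97
ee_pos: [0.5489, 0.3249, 0.0195]
tool_rot: [0.0, -0.028, 1.0, 0.0]
ft_force: [-0.9, 3.2, 6.5]
gripper_width: 0.037
```

drive_tool --moves '[[[0, 0, -0.01, 0, 0, 0, -1], [0, 0, -0.02, 0, 0, 0, -1], [0, 0, -0.04, 0, 0, 0, -1], [0, 0, -0.06, 0, 0, 0, -1], [0, 0, -0.09, 0, 0, 0, -1], [0, 0, -0.13, 0, 0, 0, -1], [0, 0, -0.17, 0, 0, 0, -1], [0, 0, -0.21, 0, 0, 0, -1], [0, 0, -0.24, 0, 0, 0, -1], [0, 0, -0.24, 0, 0, 0, -1]]]'

```text
time_s: 12.8
ee_pos: [0.5507, 0.3261, 0.0949]
tool_rot: [0.002, -0.028, 1.0, 0.002]
ft_force: [0.8, -0.3, -4.2]
gripper_width: 0.037
```

```bash
python3 -c "
from h import *
plan((.6075,-.1525,.1,99.8),(.58,.08,.1,97))"
```

```text
t 12.8 p [0.5507 0.3261 0.0949] yaw 93.2 tilt [0.005 0.003] w 0.037 F [ 0.8 -0.3 -4.2] j7 0.85
[-0.1, -1.603, -0.022] [0.004, 0.006, -0.147]
[-0.052, -0.824, -0.019] [0.004, 0.006, -0.084]
```

drive_tool --moves '[[[0, -0.06, 0, 0.004, 0.006, 0, -1], [-0.01, -0.16, 0, 0.004, 0.006, -0.01, -1], [-0.02, -0.27, 0, 0.004, 0.006, -0.03, -1], [-0.03, -0.38, 0, 0.004, 0.006, -0.04, -1], [-0.03, -0.49, 0, 0.004, 0.006, -0.06, -1], [-0.04, -0.6, 0, 0.004, 0.006, -0.07, -1], [-0.04, -0.7, 0, 0.004, 0.006, -0.08, -1], [-0.05, -0.8, 0, 0.004, 0.006, -0.1, -1], [-0.06, -0.9, 0, 0.004, 0.006, -0.12, -1], [-0.06, -1, 0, 0.004, 0.006, -0.147, -1]]]'

```text
time_s: 13.63
ee_pos: [0.5858, 0.026, 0.0941]
tool_rot: [0.0, -0.086, 0.996, -0.0]
ft_force: [0.9, -0.5, -6.5]
gripper_width: 0.0368
```

```bash
python3 -c "
from h import *
plan((.6075,-.1525,.09,99.8),(.6075,-.1525,.02,99.8))"
```

```text
t 13.63 p [0.5858 0.026  0.0941] yaw 99.85 tilt [ 0.001 -0.   ] w 0.0368 F [ 0.9 -0.5 -6.5] j7 1.46
[0.031, -0.599, 0.014] [-0.001, 0.001, 0.001]
[0.031, -0.598, 0.247] [-0.001, 0.001, 0.001]
```

drive_tool --moves '[[[0.01, -0.11, 0, 0, 0, 0, -1], [0.02, -0.22, 0, 0, 0, 0, -1], [0.03, -0.33, 0, 0, 0, 0, -1], [0.031, -0.44, 0, 0, 0, 0, -1], [0.031, -0.53, 0, 0, 0, 0, -1], [0.031, -0.58, 0, 0, 0, 0, -1], [0.031, -0.599, 0.04, 0, 0, 0, -1], [0.031, -0.599, 0.11, 0, 0, 0, -1], [0.031, -0.599, 0.18, 0, 0, 0, -1], [0.031, -0.599, 0.24, 0, 0, 0, -1]]]'

```text
time_s: 14.47
ee_pos: [0.6067, -0.15, 0.02]
tool_rot: [-0.0, -0.087, 0.996, 0.001]
ft_force: [0.2, 0.5, -5.7]
gripper_width: 0.0371
```

```bash
python3 -c "
from h import *
plan((.6075,-.1525,-.005,99.8))"
```

```text
t 14.47 p [ 0.6067 -0.15    0.02  ] yaw 99.96 tilt [-0.001  0.002] w 0.0371 F [ 0.2  0.5 -5.7] j7 1.74
[-0.001, -0.009, 0.083] [0.002, -0.0, 0.003]
```

drive_tool --moves '[[[0, -0.009, 0.02, 0, 0, 0, -1], [0, -0.009, 0.04, 0, 0, 0, -1], [0, -0.009, 0.055, 0, 0, 0, -1], [0, -0.009, 0.07, 0, 0, 0, -1], [0, -0.009, 0.078, 0, 0, 0, -1], [0, -0.009, 0.082, 0, 0, 0, -1], [0, -0.009, 0.085, 0, 0, 0, -1], [0, -0.009, 0.087, 0, 0, 0, -1], [0, -0.009, 0.087, 0, 0, 0, -1], [0, -0.009, 0.087, 0, 0, 0, -1]]]'

```text
time_s: 15.3
ee_pos: [0.6073, -0.1527, -0.0057]
tool_rot: [0.0, -0.087, 0.996, 0.001]
ft_force: [1.0, 0.1, -5.0]
gripper_width: 0.0371
```

drive_tool --moves '[[[0, 0, 0.002, 0, 0, 0, -1], [0, 0, 0.004, 0, 0, 0, -1], [0, 0, 0.006, 0, 0, 0, -1], [0, 0, 0.006, 0, 0, 0, -1], [0, 0, 0.007, 0, 0, 0, -1], [0, 0, 0.007, 0, 0, 0, -1], [0, 0, 0.007, 0, 0, 0, -1], [0, 0, 0.007, 0, 0, 0, -1], [0, 0, 0.007, 0, 0, 0, -1], [0, 0, 0.007, 0, 0, 0, -1]]]'

```text
time_s: 16.13
ee_pos: [0.6077, -0.1529, -0.0065]
tool_rot: [0.0, -0.087, 0.996, 0.0]
ft_force: [-3.9, 0.3, 7.1]
gripper_width: 0.037
```

Contact. I release, retreat, and look at both seats and the slab.

drive_tool --moves '[[[0, 0, -0.002, 0, 0, 0, -1], [0, 0, -0.003, 0, 0, 0, -0.1], [0, 0, -0.003, 0, 0, 0, 0], [0, 0, -0.003, 0, 0, 0, 0.3], [0, 0, -0.003, 0, 0, 0, 1], [0, 0, -0.003, 0, 0, 0, 1], [0, 0, -0.06, 0, 0, 0, 1], [0, 0, -0.14, 0, 0, 0, 1], [0, 0, -0.25, 0, 0, 0, 1], [0, 0, -0.36, 0, 0, 0, 1]]]'

```text
time_s: 16.97
ee_pos: [0.6067, -0.1526, 0.1018]
tool_rot: [-0.001, -0.087, 0.996, 0.001]
ft_force: [0.3, -0.2, 0.1]
gripper_width: 0.0853
```

Run:
```python
from h import *
im=snap('top','t2.png'); a=cv2.resize(im[145:260,165:285],None,fx=5,fy=5,interpolation=cv2.INTER_CUBIC); cv2.imwrite('pics/c4.png',a)
plan((.5126,.321,.1,97))
```

```text
t 17.02 p [ 0.612  -0.1535  0.1098] yaw 99.96 tilt [ 0.01  -0.001] w 0.0855 F [1.4 0.2 4.8] j7 1.78
[0.053, 1.615, 0.028] [-0.003, 0.012, 0.066]
```

View pics/c4.png

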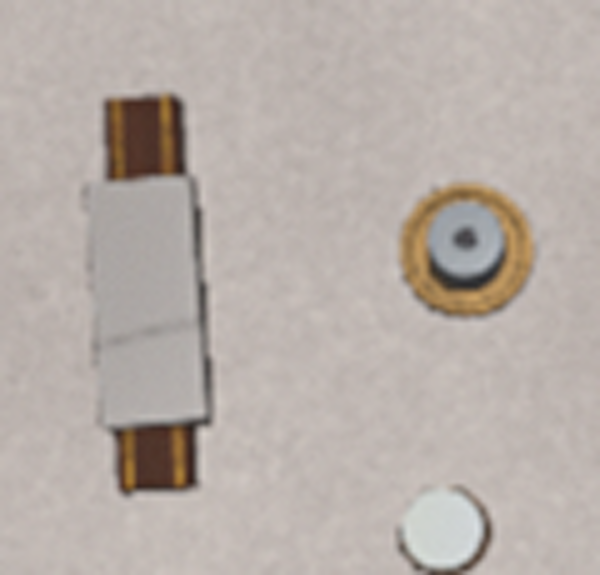

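Round weight is upright in its seat. The slab and rail haven't moved. Slab corners in the crop: (87,184), (191,177), (211,421), (103,427).

Run:
```python
from h import *
w=lambda p,z: ray('top',np.array(p,float)/5+[164.6,144.6],z)[:,:2]
s=w([(87,184),(191,177),(211,421),(103,427)],.032);print('slab',s.mean(0),np.linalg.norm(s-np.roll(s,1,0),axis=1),[np.degrees(np.arctan2(*(v[::-1]))) for v in(s[0]-s[3],s[1]-s[2])])
print('round',w([(466,240)],.054),'seat',w([(467,249)],.012))
plan((.513,.325,.1,97),(.56,.09,.1,98))
```

```text
slab [0.5119192  0.32074923] [0.12842925 0.05461846 0.12919108 0.05588444] [np.float64(5.5343021493875), np.float64(6.085985543204586)]
round [[0.54132204 0.15431961]] seat [[0.54371191 0.15559781]]
t 17.02 p [ 0.612  -0.1535  0.1098] yaw 99.96 tilt [ 0.01  -0.001] w 0.0855 F [1.4 0.2 4.8] j7 1.78
[0.05, 1.628, 0.028] [-0.003, 0.012, 0.066]
[0.031, 0.83, 0.03] [-0.003, 0.012, 0.044]
```

drive_tool --moves '[[[0, 0.1, 0.02, 0, 0.01, 0.01, 1], [0.01, 0.23, 0.02, 0, 0.01, 0.02, 1], [0.01, 0.36, 0.02, 0, 0.01, 0.03, 1], [0.02, 0.49, 0.02, 0, 0.01, 0.04, 1], [0.02, 0.62, 0.02, 0, 0.01, 0.05, 1], [0.03, 0.75, 0.02, 0, 0.01, 0.06, 1], [0.03, 0.87, 0.02, 0, 0.01, 0.07, 1], [0.04, 0.95, 0.02, 0, 0.01, 0.08, 1], [0.04, 1, 0.02, 0, 0.01, 0.088, 1], [0.04, 1, 0.02, 0, 0.01, 0.088, 1]]]'

```text
time_s: 17.85
ee_pos: [0.5471, 0.1455, 0.1032]
tool_rot: [0.001, -0.056, 0.998, 0.0]
ft_force: [0.1, -0.2, 0.7]
gripper_width: 0.0852
```

```bash
python3 -c "
from h import *
plan((.513,.3215,.09,96),(.513,.3215,.0,96),(.513,.3215,-.012,96))"
```

```text
t 17.85 p [0.5471 0.1455 0.1032] yaw 96.39 tilt [0.002 0.001] w 0.0852 F [ 0.1 -0.2  0.7] j7 1.18
[0.048, 0.596, 0.044] [0.0, 0.003, 0.009]
[0.049, 0.596, 0.344] [0.0, 0.003, 0.009]
[0.049, 0.596, 0.384] [0.0, 0.003, 0.009]
```

drive_tool --moves '[[[0.01, 0.12, 0, 0, 0, 0.009, 1], [0.02, 0.24, 0, 0, 0, 0.009, 1], [0.03, 0.36, 0, 0, 0, 0.009, 1], [0.04, 0.48, 0, 0, 0, 0.009, 1], [0.048, 0.57, 0, 0, 0, 0.009, 1], [0.048, 0.596, 0.05, 0, 0, 0.009, 1], [0.048, 0.596, 0.13, 0, 0, 0.009, 1], [0.048, 0.596, 0.22, 0, 0, 0.009, 1], [0.048, 0.596, 0.31, 0, 0, 0.009, 1], [0.048, 0.596, 0.37, 0, 0, 0.009, 1]]]'

```text
time_s: 18.68
ee_pos: [0.513, 0.3185, -0.011]
tool_rot: [0.0, -0.051, 0.999, -0.001]
ft_force: [-0.4, -0.6, -0.0]
gripper_width: 0.0853
```

```bash
python3 -c "
from h import *
plan((.513,.3215,-.012,96))
im=snap('side','s4.png',(185,110,275,210),6)
"
```

```text
t 18.68 p [ 0.513   0.3185 -0.011 ] yaw 95.9 tilt [ 0.    -0.002] w 0.0853 F [-0.4 -0.6 -0. ] j7 0.8
[-0.001, 0.01, 0.003] [-0.003, 0.0, -0.002]
```

View pics/s4.png

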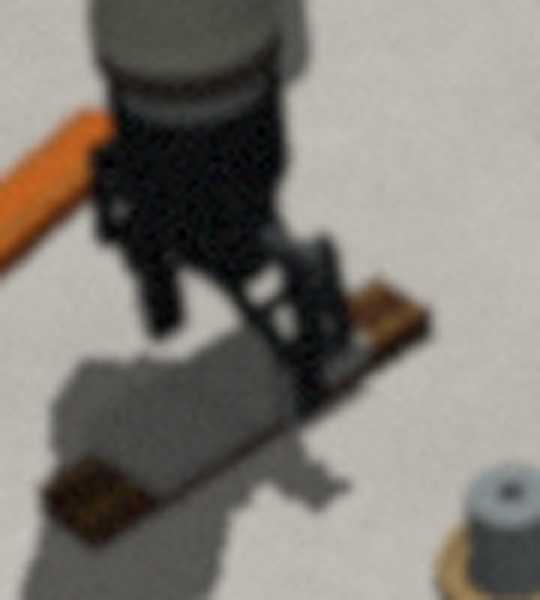

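```bash
python3 -c "
from h import *
for p in ((303,413),(163,336)):
  for z in (.015,.02,.025,.03,.035): print(p,z,ray('side',[p[0]/6+184.6,p[1]/6+109.6],z)[0][:2].round(4))"
```

```text
(303, 413) 0.015 [0.5326 0.2951]
(303, 413) 0.02 [0.5293 0.2902]
(303, 413) 0.025 [0.5261 0.2852]
(303, 413) 0.03 [0.5228 0.2802]
(303, 413) 0.035 [0.5195 0.2753]
(163, 336) 0.015 [0.5186 0.3858]
(163, 336) 0.02 [0.5154 0.3803]
(163, 336) 0.025 [0.5122 0.3748]
(163, 336) 0.03 [0.509  0.3693]
(163, 336) 0.035 [0.5058 0.3638]
```

drive_tool --moves '[[[0, 0.01, 0.008, 0, 0, 0, 1], [0, 0.01, 0.016, 0, 0, 0, 0.7], [0, 0.01, 0.016, 0, 0, 0, 0.55], [0, 0.01, 0.016, 0, 0, 0, 0.45], [0, 0.01, 0.016, 0, 0, 0, 0.38], [0, 0.01, 0.016, 0, 0, 0, 0.32], [0, 0.01, 0.016, 0, 0, 0, 0.25], [0, 0.01, 0.016, 0, 0, 0, 0.2], [0, 0.01, 0.016, 0, 0, 0, -1], [0, 0.01, 0.016, 0, 0, 0, -1]]]'

```text
time_s: 19.57
ee_pos: [0.5117, 0.3212, -0.017]
tool_rot: [-0.001, -0.051, 0.999, -0.001]
ft_force: [-0.9, 0.4, 5.2]
gripper_width: 0.0545
```

drive_tool --moves '[[[0, 0, 0, 0, 0, 0, -1], [0, 0, 0, 0, 0, 0, -1], [0, 0, 0, 0, 0, 0, -1], [0, 0, -0.005, 0, 0, 0, -1], [0, 0, -0.01, 0, 0, 0, -1], [0, 0, -0.02, 0, 0, 0, -1], [0, 0, -0.04, 0, 0, 0, -1], [0, 0, -0.06, 0, 0, 0, -1], [0, 0, -0.08, 0, 0, 0, -1], [0, 0, -0.08, 0, 0, 0, -1]]]'

```text
time_s: 20.4
ee_pos: [0.5128, 0.3222, 0.0088]
tool_rot: [0.0, -0.051, 0.999, -0.001]
ft_force: [0.1, 0.1, -2.3]
gripper_width: 0.0545
```

```bash
python3 -c "
from h import *
plan((.5555,.0072,.07,99),(.5555,.0072,-.015,99))"
```

```text
t 20.4 p [0.5128 0.3222 0.0088] yaw 95.9 tilt [ 0.001 -0.001] w 0.0545 F [ 0.1  0.1 -2.3] j7 0.8
[-0.034, -1.059, -0.202] [-0.002, 0.001, -0.069]
[-0.033, -1.059, 0.081] [-0.002, 0.001, -0.069]
```

drive_tool --moves '[[[0, 0, -0.08, 0, 0, 0, -1], [0, -0.05, -0.17, 0, 0, 0, -1], [0, -0.14, -0.21, 0, 0, -0.01, -1], [-0.01, -0.25, -0.21, 0, 0, -0.02, -1], [-0.01, -0.37, -0.21, 0, 0, -0.03, -1], [-0.02, -0.49, -0.21, 0, 0, -0.04, -1], [-0.02, -0.61, -0.21, 0, 0, -0.05, -1], [-0.03, -0.73, -0.21, 0, 0, -0.06, -1], [-0.03, -0.85, -0.21, 0, 0, -0.069, -1], [-0.034, -0.96, -0.21, 0, 0, -0.069, -1]]]'

```text
time_s: 21.23
ee_pos: [0.5525, 0.0342, 0.0726]
tool_rot: [0.001, -0.078, 0.997, -0.001]
ft_force: [1.3, 0.7, -3.2]
gripper_width: 0.0544
```

```bash
python3 -c "
from h import *
plan((.5555,.0072,.07,99),(.5555,.0072,-.02,99))"
```

```text
t 21.23 p [0.5525 0.0342 0.0726] yaw 98.98 tilt [ 0.001 -0.002] w 0.0544 F [ 1.3  0.7 -3.2] j7 1.4
[0.004, -0.091, 0.009] [-0.003, 0.001, -0.0]
[0.005, -0.09, 0.309] [-0.003, 0.001, -0.0]
```

drive_tool --moves '[[[0.004, -0.06, 0, 0, 0, 0, -1], [0.004, -0.091, 0.02, -0.003, 0, 0, -1], [0.004, -0.091, 0.08, -0.003, 0, 0, -1], [0.004, -0.091, 0.14, -0.003, 0, 0, -1], [0.004, -0.091, 0.19, -0.003, 0, 0, -1], [0.004, -0.091, 0.24, -0.003, 0, 0, -1], [0.004, -0.091, 0.28, -0.003, 0, 0, -1], [0.004, -0.091, 0.3, -0.003, 0, 0, -1], [0.004, -0.091, 0.315, -0.003, 0, 0, -1], [0.004, -0.091, 0.315, -0.003, 0, 0, -1]]]'

```text
time_s: 22.07
ee_pos: [0.5552, 0.0074, -0.0226]
tool_rot: [-0.0, -0.079, 0.997, 0.0]
ft_force: [0.6, 0.1, -2.5]
gripper_width: 0.054
```

```bash
python3 -c "
from h import *
plan((.5555,.0072,-.028,99),(.5555,.0072,-.03,99))"
```

```text
t 22.07 p [ 0.5552  0.0074 -0.0226] yaw 99.01 tilt [-0.  0.] w 0.054 F [ 0.6  0.1 -2.5] j7 1.39
[-0.001, -0.001, 0.018] [0.001, -0.0, 0.0]
[-0.001, -0.001, 0.025] [0.001, -0.0, 0.0]
```

drive_tool --moves '[[[0, 0, 0.006, 0, 0, 0, -1], [0, 0, 0.01, 0, 0, 0, -1], [0, 0, 0.014, 0, 0, 0, -1], [0, 0, 0.018, 0, 0, 0, -1], [0, 0, 0.02, 0, 0, 0, -1], [0, 0, 0.022, 0, 0, 0, -1], [0, 0, 0.022, 0, 0, 0, -1], [0, 0, 0.022, 0, 0, 0, -1], [0, 0, 0.022, 0, 0, 0, -1], [0, 0, 0.022, 0, 0, 0, -1]]]'

```text
time_s: 22.9
ee_pos: [0.5553, 0.0074, -0.0291]
tool_rot: [0.0, -0.079, 0.997, 0.0]
ft_force: [-0.1, 0.3, -3.5]
gripper_width: 0.0545
```

drive_tool --moves '[[[0, 0, 0.002, 0, 0, 0, -1], [0, 0, 0.002, 0, 0, 0, -1], [0, 0, 0.004, 0, 0, 0, -1], [0, 0, 0.004, 0, 0, 0, -1], [0, 0, 0.005, 0, 0, 0, -1], [0, 0, 0.005, 0, 0, 0, -1], [0, 0, 0.005, 0, 0, 0, -1], [0, 0, 0.005, 0, 0, 0, -1], [0, 0, 0.005, 0, 0, 0, -1], [0, 0, 0.005, 0, 0, 0, -1]]]'

```text
time_s: 23.73
ee_pos: [0.5554, 0.0074, -0.0306]
tool_rot: [0.0, -0.079, 0.997, 0.0]
ft_force: [-0.3, 0.1, -2.9]
gripper_width: 0.0546
```

drive_tool --moves '[[[0, 0, 0.002, 0, 0, 0, -1], [0, 0, 0.002, 0, 0, 0, -1], [0, 0, 0.003, 0, 0, 0, -1], [0, 0, 0.003, 0, 0, 0, -1], [0, 0, 0.004, 0, 0, 0, -1], [0, 0, 0.004, 0, 0, 0, -1], [0, 0, 0.005, 0, 0, 0, -1], [0, 0, 0.005, 0, 0, 0, -1], [0, 0, 0.005, 0, 0, 0, -1], [0, 0, 0.005, 0, 0, 0, -1]]]'

```text
time_s: 24.57
ee_pos: [0.5554, 0.0073, -0.031]
tool_rot: [0.0, -0.079, 0.997, -0.0]
ft_force: [-4.5, -0.6, 10.4]
gripper_width: 0.0542
```

drive_tool --moves '[[[0, 0, -0.002, 0, 0, 0, -1], [0, 0, -0.003, 0, 0, 0, 0.2], [0, 0, -0.003, 0, 0, 0, 0.35], [0, 0, -0.003, 0, 0, 0, 0.6], [0, 0, -0.003, 0, 0, 0, 1], [0, 0, -0.003, 0, 0, 0, 1], [0, 0, -0.06, 0, 0, 0, 1], [0, 0, -0.14, 0, 0, 0, 1], [0, 0, -0.25, 0, 0, 0, 1], [0, 0, -0.36, 0, 0, 0, 1]]]'

```text
time_s: 25.4
ee_pos: [0.5544, 0.0075, 0.0774]
tool_rot: [-0.001, -0.079, 0.997, 0.0]
ft_force: [0.3, -0.4, -0.2]
gripper_width: 0.0849
```

```bash
python3 -c "
from h import *
plan((.57,.15,.09,94),(.5205,.3225,.09,94))"
```

```text
t 25.4 p [0.5544 0.0075 0.0774] yaw 99.04 tilt [-0.002  0.   ] w 0.0849 F [ 0.3 -0.4 -0.2] j7 1.46
[-0.126, 0.461, -0.042] [0.001, -0.002, 0.112]
[-0.053, 1.055, -0.042] [0.001, -0.002, 0.112]
```

drive_tool --moves '[[[0, 0.1, -0.04, 0, 0, 0.02, 1], [-0.01, 0.2, -0.04, 0, 0, 0.04, 1], [-0.02, 0.3, -0.04, 0, 0, 0.06, 1], [-0.02, 0.38, -0.04, 0, 0, 0.08, 1], [-0.03, 0.45, -0.04, 0, 0, 0.1, 1], [-0.03, 0.5, -0.04, 0, 0, 0.11, 1], [-0.03, 0.5, -0.04, 0, 0, 0.11, 1], [-0.03, 0.5, -0.04, 0, 0, 0.11, 1], [-0.03, 0.5, -0.04, 0, 0, 0.11, 1], [-0.03, 0.5, -0.04, 0, 0, 0.11, 1]]]'

```text
time_s: 26.23
ee_pos: [0.5401, 0.1551, 0.0892]
tool_rot: [-0.001, -0.035, 0.999, -0.0]
ft_force: [-0.2, -0.7, -0.2]
gripper_width: 0.0852
```

```bash
python3 -c "
from h import *
im=snap('top','t3.png',(170,140,410,265),3.3)
plan((.5205,.3225,.09,94),(.5205,.3225,-.02,94))"
```

```text
t 26.28 p [0.5401 0.1552 0.0893] yaw 93.96 tilt [-0.002 -0.001] w 0.0857 F [0.6 0.3 0.5] j7 1.11
[0.027, 0.561, -0.003] [-0.001, -0.003, -0.001]
[0.026, 0.561, 0.364] [-0.001, -0.003, -0.001]
```

View pics/t3.png

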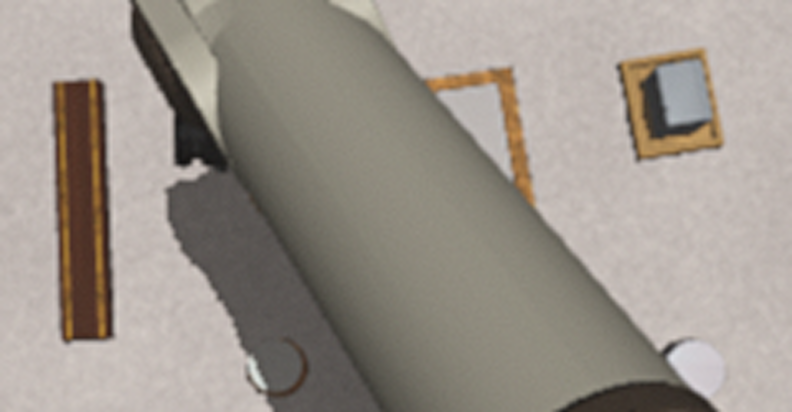

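Block stands aligned in its seat, and the rail is fully visible. I measure the rail from these corners: (53,83), (102,80), (113,338), (65,341).

```bash
python3 -c "
from h import *
q=np.array([(53,83),(102,80),(113,338),(65,341)],float)/3.3+[169.65,139.65]
e=ray('top',q,.018)[:,:2]; d=e[:2].mean(0)-e[2:].mean(0)
print(e.mean(0),np.linalg.norm(d),np.linalg.norm(e[0]-e[1]),np.degrees(np.arctan2(d[1],d[0])))
im=cv2.imread('pics/raw_t3.png');hsv=cv2.cvtColor(im,cv2.COLOR_BGR2HSV)[155:250,178:212]
m=cv2.inRange(hsv,(0,70,20),(25,255,220));c=max(cv2.findContours(cv2.morphologyEx(m,3,np.ones((3,3))),0,1)[0],key=cv2.contourArea).reshape(-1,2)+[178,155]
print(cv2.minAreaRect((ray('top',c.astype(float),.018)[:,:2]*1000).astype(np.float32)))"
```

```text
[0.51896064 0.32184602] 0.20912489225178932 0.03966997144695833 4.14591353491768
((519.441650390625, 322.6297607421875), (208.75306701660156, 38.94975662231445), 3.6017394065856934)
```

drive_tool --moves '[[[0.01, 0.12, 0, 0, 0, 0, 1], [0.02, 0.24, 0, 0, 0, 0, 1], [0.025, 0.36, 0, 0, 0, 0, 1], [0.027, 0.48, 0, 0, 0, 0, 1], [0.027, 0.561, 0, 0, 0, 0, 1], [0.027, 0.561, 0.08, 0, 0, 0, 1], [0.027, 0.561, 0.17, 0, 0, 0, 1], [0.027, 0.561, 0.26, 0, 0, 0, 1], [0.027, 0.561, 0.33, 0, 0, 0, 1], [0.027, 0.561, 0.36, 0, 0, 0, 1]]]'

```text
time_s: 27.12
ee_pos: [0.5186, 0.3197, -0.0222]
tool_rot: [-0.003, -0.034, 0.999, -0.002]
ft_force: [-0.8, -0.3, 0.4]
gripper_width: 0.0853
```

```bash
python3 -c "
from h import *
plan((.520,.323,-.027,94))"
```

```text
t 27.12 p [ 0.5186  0.3197 -0.0222] yaw 93.87 tilt [-0.006 -0.004] w 0.0853 F [-0.8 -0.3  0.4] j7 0.76
[-0.005, 0.011, 0.016] [-0.004, -0.008, -0.003]
```

drive_tool --moves '[[[-0.005, 0.011, 0.016, -0.004, -0.008, 0, 1], [-0.005, 0.011, 0.016, -0.004, -0.008, 0, 0.6], [-0.005, 0.011, 0.016, -0.004, -0.008, 0, 0.3], [-0.005, 0.011, 0.016, -0.004, -0.008, 0, 0.15], [-0.005, 0.011, 0.016, -0.004, -0.008, 0, 0.08], [-0.005, 0.011, 0.016, -0.004, -0.008, 0, 0.03], [-0.005, 0.011, 0.016, -0.004, -0.008, 0, -0.03], [-0.005, 0.011, 0.016, -0.004, -0.008, 0, -0.1], [-0.005, 0.011, 0.016, -0.004, -0.008, 0, -1], [-0.005, 0.011, 0.016, -0.004, -0.008, 0, -1]]]'

```text
time_s: 27.95
ee_pos: [0.5207, 0.3236, -0.0257]
tool_rot: [0.001, -0.034, 0.999, 0.0]
ft_force: [-1.2, -0.8, 6.2]
gripper_width: 0.0387
```

drive_tool --moves '[[[0, 0, 0, 0, 0, 0, -1], [0, 0, 0, 0, 0, 0, -1], [0, 0, 0, 0, 0, 0, -1], [0, 0, -0.01, 0, 0, 0, -1], [0, 0, -0.03, 0, 0, 0, -1], [0, 0, -0.07, 0, 0, 0, -1], [0, 0, -0.13, 0, 0, 0, -1], [0, 0, -0.21, 0, 0, 0, -1], [0, 0, -0.28, 0, 0, 0, -1], [0, 0, -0.3, 0, 0, 0, -1]]]'

```text
time_s: 28.78
ee_pos: [0.5228, 0.3253, 0.0688]
tool_rot: [0.003, -0.034, 0.999, 0.002]
ft_force: [0.8, 1.2, -1.1]
gripper_width: 0.0383
```

```bash
python3 -c "
from h import *
plan((.509,-.2965,.08,86.5),(.52,.02,.08,90))"
```

```text
t 28.78 p [0.5228 0.3253 0.0688] yaw 93.88 tilt [0.007 0.004] w 0.0383 F [ 0.8  1.2 -1.1] j7 0.8
[0.186, -2.065, -0.045] [0.005, 0.009, 0.164]
[0.078, -1.015, -0.041] [0.005, 0.009, 0.086]
```

drive_tool --moves '[[[0, -0.06, -0.02, 0.005, 0.009, 0, -1], [0.01, -0.16, -0.04, 0.005, 0.009, 0.01, -1], [0.02, -0.27, -0.04, 0.005, 0.009, 0.02, -1], [0.03, -0.39, -0.04, 0.005, 0.009, 0.03, -1], [0.04, -0.51, -0.04, 0.005, 0.009, 0.04, -1], [0.05, -0.63, -0.04, 0.005, 0.009, 0.05, -1], [0.06, -0.75, -0.04, 0.005, 0.009, 0.06, -1], [0.07, -0.87, -0.04, 0.005, 0.009, 0.07, -1], [0.08, -0.95, -0.04, 0.005, 0.009, 0.08, -1], [0.08, -1, -0.04, 0.005, 0.009, 0.086, -1]]]'

```text
time_s: 29.62
ee_pos: [0.518, 0.0197, 0.0794]
tool_rot: [-0.001, 0.002, 1.0, -0.001]
ft_force: [0.2, -0.1, -1.0]
gripper_width: 0.0379
```

```bash
python3 -c "
from h import *
plan((.5095,-.296,.08,86.5))"
```

```text
t 29.62 p [0.518  0.0197 0.0794] yaw 89.72 tilt [-0.001 -0.002] w 0.0379 F [ 0.2 -0.1 -1. ] j7 1.29
[0.023, -1.052, 0.001] [-0.003, -0.001, 0.072]
```

drive_tool --moves '[[[0, -0.08, 0, 0, 0, 0, -1], [0, -0.19, 0, 0, 0, 0.01, -1], [0.01, -0.31, 0, 0, 0, 0.02, -1], [0.01, -0.43, 0, 0, 0, 0.03, -1], [0.01, -0.55, 0, 0, 0, 0.04, -1], [0.02, -0.67, 0, 0, 0, 0.05, -1], [0.02, -0.79, 0, 0, 0, 0.06, -1], [0.02, -0.9, 0, 0, 0, 0.072, -1], [0.023, -0.97, 0, 0, 0, 0.072, -1], [0.023, -1, 0, 0, 0, 0.072, -1]]]'

```text
time_s: 30.45
ee_pos: [0.5082, -0.2854, 0.0801]
tool_rot: [-0.001, 0.034, 0.999, -0.002]
ft_force: [0.1, -0.3, -0.5]
gripper_width: 0.0382
```

```bash
python3 -c "
from h import *
plan((.5095,-.296,.08,86.5),(.5095,-.296,.0,86.5))"
```

```text
t 30.45 p [ 0.5082 -0.2854  0.0801] yaw 86.15 tilt [-0.002 -0.005] w 0.0382 F [ 0.1 -0.3 -0.5] j7 1.81
[-0.007, -0.035, 0.0] [-0.006, -0.002, -0.008]
[-0.007, -0.034, 0.267] [-0.006, -0.002, -0.008]
```

drive_tool --moves '[[[-0.007, -0.034, 0, -0.006, -0.002, -0.008, -1], [-0.007, -0.034, 0.04, -0.006, -0.002, -0.008, -1], [-0.007, -0.034, 0.09, -0.006, -0.002, -0.008, -1], [-0.007, -0.034, 0.14, -0.006, -0.002, -0.008, -1], [-0.007, -0.034, 0.18, -0.006, -0.002, -0.008, -1], [-0.007, -0.034, 0.21, -0.006, -0.002, -0.008, -1], [-0.007, -0.034, 0.227, -0.006, -0.002, -0.008, -1], [-0.007, -0.034, 0.227, -0.006, -0.002, -0.008, -1], [-0.007, -0.034, 0.227, -0.006, -0.002, -0.008, -1], [-0.007, -0.034, 0.227, -0.006, -0.002, -0.008, -1]]]'

```text
time_s: 31.28
ee_pos: [0.5102, -0.2961, 0.0127]
tool_rot: [0.001, 0.03, 1.0, -0.0]
ft_force: [0.3, 0.4, -1.7]
gripper_width: 0.0384
```

Run:
```python
from h import *
plan((.5095,-.296,.0,86.5),(.5095,-.296,-.013,86.5))
a=snap('top','t4.png')[150:260,390:475]; b=snap('side','s5.png')[270:370,345:455]
k=lambda i,f:cv2.resize(i,(int(i.shape[1]*f),550),interpolation=cv2.INTER_CUBIC)
cv2.imwrite('pics/c5.png',np.hstack([cv2.resize(a,(308,400)),cv2.resize(b,(440,400))]))
```

```text
t 31.28 p [ 0.5102 -0.2961  0.0127] yaw 86.53 tilt [ 0.001 -0.001] w 0.0384 F [ 0.3  0.4 -1.7] j7 1.81
[0.002, 0.0, 0.042] [-0.001, 0.002, 0.001]
[0.003, 0.0, 0.086] [-0.001, 0.002, 0.001]
```

View pics/c5.png

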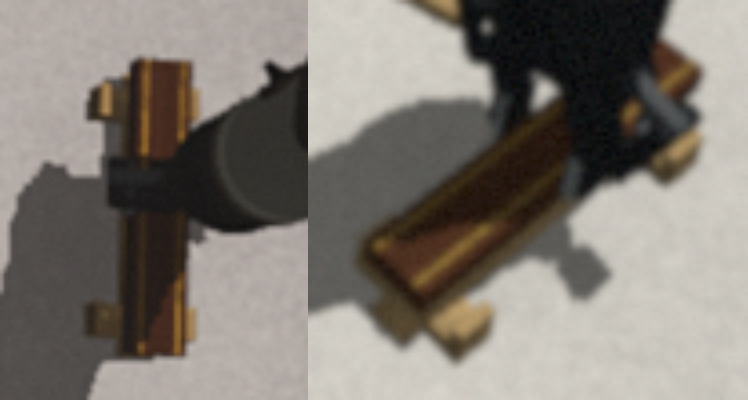

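```bash
python3 -c "
from h import *
q=np.array([(133,62),(191,62),(187,355),(119,354)],float)/3.63+[389.6,149.6]
e=ray('top',q,.0567)[:,:2]; d=e[:2].mean(0)-e[2:].mean(0)
print(e,e.mean(0),np.linalg.norm(d),np.degrees(np.arctan2(d[1],d[0])))"
```

```text
[[ 0.61066354 -0.27968325]
 [ 0.61085972 -0.3209417 ]
 [ 0.40304755 -0.30897112]
 [ 0.4035339  -0.2617715 ]] [ 0.50702617 -0.29284189] 0.20800821101211453 -4.119085641610833
```

drive_tool --moves '[[[-0.001, -0.005, 0, 0, 0, 0, -1], [-0.001, -0.005, 0.015, 0, 0, 0, -1], [-0.001, -0.005, 0.03, 0, 0, 0, -1], [-0.001, -0.005, 0.045, 0, 0, 0, -1], [-0.001, -0.005, 0.06, 0, 0, 0, -1], [-0.001, -0.005, 0.07, 0, 0, 0, -1], [-0.001, -0.005, 0.078, 0, 0, 0, -1], [-0.001, -0.005, 0.084, 0, 0, 0, -1], [-0.001, -0.005, 0.084, 0, 0, 0, -1], [-0.001, -0.005, 0.084, 0, 0, 0, -1]]]'

```text
time_s: 32.22
ee_pos: [0.5104, -0.2978, -0.0124]
tool_rot: [0.001, 0.03, 1.0, -0.0]
ft_force: [0.0, -0.7, -2.0]
gripper_width: 0.0384
```

drive_tool --moves '[[[0, 0, 0.001, 0, 0, 0, -1], [0, 0, 0.002, 0, 0, 0, -1], [0, 0, 0.002, 0, 0, 0, -1], [0, 0, 0.003, 0, 0, 0, -1], [0, 0, 0.003, 0, 0, 0, -1], [0, 0, 0.004, 0, 0, 0, -1], [0, 0, 0.004, 0, 0, 0, -1], [0, 0, 0.004, 0, 0, 0, -1], [0, 0, 0.004, 0, 0, 0, -1], [0, 0, 0.004, 0, 0, 0, -1]]]'

```text
time_s: 33.05
ee_pos: [0.5105, -0.2978, -0.0136]
tool_rot: [0.001, 0.03, 1.0, -0.0]
ft_force: [-0.6, 0.1, -1.0]
gripper_width: 0.0379
```

drive_tool --moves '[[[0, 0, 0.001, 0, 0, 0, -1], [0, 0, 0.002, 0, 0, 0, -1], [0, 0, 0.002, 0, 0, 0, -1], [0, 0, 0.003, 0, 0, 0, -1], [0, 0, 0.003, 0, 0, 0, -1], [0, 0, 0.004, 0, 0, 0, -1], [0, 0, 0.004, 0, 0, 0, -1], [0, 0, 0.004, 0, 0, 0, -1], [0, 0, 0.004, 0, 0, 0, -1], [0, 0, 0.004, 0, 0, 0, -1]]]'

```text
time_s: 33.88
ee_pos: [0.5105, -0.2979, -0.0137]
tool_rot: [0.001, 0.03, 1.0, -0.001]
ft_force: [-4.0, 1.6, 9.5]
gripper_width: 0.0384
```

Contact. I release gently and retreat up to a clear spot.

drive_tool --moves '[[[0, 0, -0.002, 0, 0, 0, -1], [0, 0, -0.003, 0, 0, 0, -0.1], [0, 0, -0.003, 0, 0, 0, 0], [0, 0, -0.003, 0, 0, 0, 0.3], [0, 0, -0.003, 0, 0, 0, 1], [0, 0, -0.003, 0, 0, 0, 1], [0, 0, -0.06, 0, 0, 0, 1], [0, 0, -0.16, 0, 0, 0, 1], [0, 0, -0.28, 0, 0, 0, 1], [0, 0, -0.42, 0, 0, 0, 1]]]'

```text
time_s: 34.72
ee_pos: [0.5088, -0.2968, 0.1114]
tool_rot: [-0.001, 0.03, 1.0, 0.001]
ft_force: [-0.3, -0.8, 0.3]
gripper_width: 0.0856
```

drive_tool --moves '[[[0, -0.1, -0.1, 0, 0, 0, 1], [0, -0.2, -0.2, 0, 0, 0, 1], [0, -0.3, -0.2, 0, 0, 0, 1], [0, -0.4, -0.2, 0, 0, 0, 1], [0, -0.5, -0.2, 0, 0, 0, 1], [0, -0.6, -0.2, 0, 0, 0, 1], [0, -0.65, -0.2, 0, 0, 0, 1], [0, -0.65, -0.2, 0, 0, 0, 1], [0, -0.65, -0.2, 0, 0, 0, 1], [0, -0.65, -0.2, 0, 0, 0, 1]]]'

```text
time_s: 35.55
ee_pos: [0.4975, -0.49, 0.1708]
tool_rot: [-0.001, 0.03, 1.0, 0.001]
ft_force: [0.8, -0.4, -0.1]
gripper_width: 0.0856
```

```bash
python3 -c "
from h import *
plan()
im=snap('top','t5.png',(225,140,475,265),3.2)"
```

```text
t 35.55 p [ 0.4975 -0.49    0.1708] yaw 86.58 tilt [-0.002  0.003] w 0.0856 F [ 0.8 -0.4 -0.1] j7 2.15
```

View pics/t5.png

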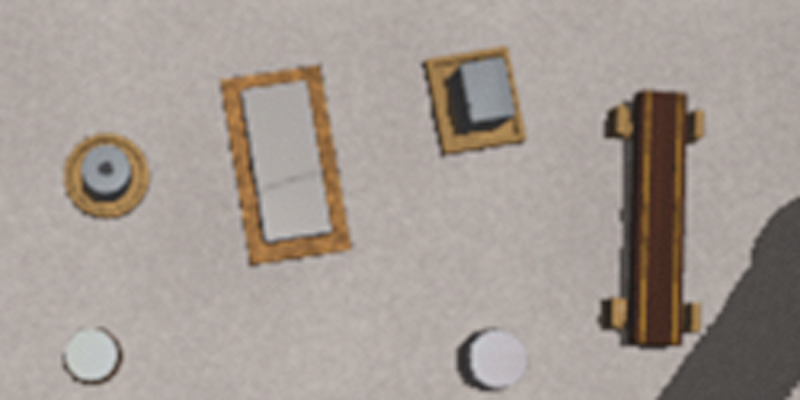

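Run:
```python
from h import *
def r(n,p,z):
    e=ray('top',np.array(p,float)/3.2+[224.65,139.65],z)[:,:2]; d=e[0]+e[1]-e[2]-e[3]
    print(n,e.mean(0).round(4),'yaw',np.degrees(np.arctan2(d[1],d[0])).round(1),(np.linalg.norm(e-np.roll(e,1,0),axis=1)*1000).round(1))
r('slab',[(243,90),(307,80),(331,232),(266,242)],.018)
r('pad',[(221,80),(321,67),(352,249),(250,265)],.004)
r('rail',[(638,92),(687,92),(683,345),(636,343)],.030)
r('block',[(463,65),(507,57),(515,118),(471,127)],.054)
r('bseat',[(424,62),(508,48),(525,141),(442,155)],.012)
print('round',ray('top',np.array([106,169.])/3.2+[224.65,139.65],.054))
# mask checks
im=cv2.imread('pics/raw_t5.png');hsv=cv2.cvtColor(im,cv2.COLOR_BGR2HSV)
sub=hsv[155:228,290:340]
m=cv2.inRange(sub,(8,70,60),(28,255,255));cs,h=cv2.findContours(m,cv2.RETR_CCOMP,cv2.CHAIN_APPROX_NONE)
for c in sorted(cs,key=cv2.contourArea)[-2:]:
    for z in(.004,.018): print(z,cv2.minAreaRect((ray('top',(c.reshape(-1,2)+[290,155]).astype(float),z)[:,:2]*1000).astype(np.float32)))
b=snap('side','s6.png')
cv2.imwrite('pics/c6.png',cv2.resize(b[195:370,260:460],None,fx=3.4,fy=3.4,interpolation=cv2.INTER_CUBIC))
```

```text
slab [0.5558 0.0063] yaw 8.3 [129.   54.2 129.2  54.3]
pad [0.5549 0.0057] yaw 8.8 [158.9  85.5 156.9  86.1]
rail [ 0.5086 -0.298 ] yaw -3.0 [207.1  40.5 208.8  37.9]
block [ 0.6064 -0.1543] yaw 5.8 [51.3 36.5 50.6 36.4]
bseat [ 0.6079 -0.1523] yaw 9.1 [80.5 72.1 80.5 70.7]
round [[0.54167923 0.15438727 0.054     ]]
0.004 ((558.216796875, 6.449741363525391), (137.66717529296875, 63.38643264770508), 8.77806282043457)
0.018 ((555.6990966796875, 7.68658447265625), (135.9642791748047, 62.60235595703125), 8.778060913085938)
0.004 ((555.4534912109375, 6.4103546142578125), (159.6827850341797, 85.49446868896484), 9.02940559387207)
0.018 ((552.9700317382812, 7.647686004638672), (157.70761108398438, 84.43692779541016), 9.029406547546387)
```

View pics/c6.png

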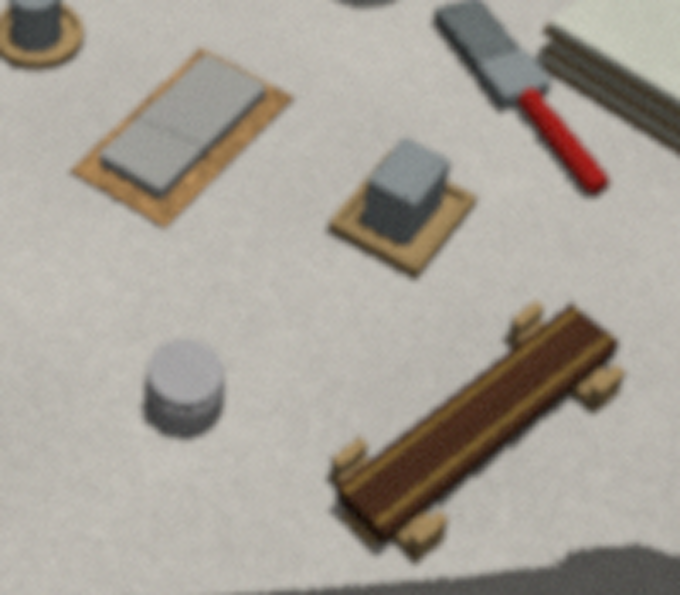

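All four pieces look seated. The block's yaw from hand-picked corners reads 5.8°, against 9.1–9.8° for the seat, so I check it with a mask.

Run:
```python
from h import *
for f in ('t5','t3','t4'):
    im=cv2.imread(f'pics/raw_{f}.png')[152:192,352:394]; up=cv2.resize(im,None,fx=8,fy=8,interpolation=cv2.INTER_CUBIC); hsv=cv2.cvtColor(up,cv2.COLOR_BGR2HSV)
    m=cv2.inRange(hsv,(90,15,100),(125,255,255)); c=max(cv2.findContours(m,0,1)[0],key=cv2.contourArea).reshape(-1,2)
    P=ray('top',(c+.5)/8-.5+[352,152],.054)[:,:2]*1000
    print(f,'block',cv2.minAreaRect(P.astype(np.float32)))
    w=cv2.inRange(hsv,(8,70,60),(28,255,255)); c=max(cv2.findContours(cv2.morphologyEx(w,3,np.ones((9,9))),0,1)[0],key=cv2.contourArea).reshape(-1,2)
    P=ray('top',(c+.5)/8-.5+[352,152],.012)[:,:2]*1000
    print('seat',cv2.minAreaRect(P.astype(np.float32)))
```

```text
t5 block ((608.1138916015625, -152.05397033691406), (48.47670364379883, 34.387996673583984), 9.633746147155762)
seat ((608.9928588867188, -152.308837890625), (83.3173599243164, 72.39358520507812), 9.824400901794434)
t3 block ((612.3502197265625, -147.6930389404297), (38.61289596557617, 28.42372703552246), 9.23182487487793)
seat ((608.9010620117188, -152.28147888183594), (83.20582580566406, 72.22949981689453), 9.775226593017578)
t4 block ((607.8943481445312, -151.960693359375), (48.71083450317383, 34.562461853027344), 9.370969772338867)
seat ((608.9718017578125, -152.37005615234375), (83.31893920898438, 72.55776977539062), 9.775612831115723)
```

The mask gives the block at 9.6° against 9.8° for the seat, with centres about 1 mm apart. That is good, so I hand the job in.

```bash
python3 -c "
from h import *
print(get_state()['time_s'],ticket.finish_job())"
```

```text
the job is handed in; nothing more can be done
35.65 None
```

The stack is taken apart in the order asked and handed in at 35.7 s. Each piece was lowered to light contact (7–10 N at the wrist) before I let go.

**Last checks (final top and side pictures):**

| Piece | Measured result |
|---|---|
| Round weight | upright in its seat, about 2–3 mm off centre |
| Block weight | upright in its seat, about 1 mm off centre, 9.6° against the seat's 9.8° |
| Slab | about 1 mm off the pad's centre, 8.3–8.8° against the pad's 8.8–9.0° |
| Rail | gilt side up and down in both saddles, about 1 mm off centre, −3.0° against the cradle's −3.5° |

The jar and tin were never approached and look unmoved by eye; I did not measure them. The gripper was clear of everything at the end.

**What failed or disagreed:**
- **First grasp:** my first try at the round weight closed on nothing, and the second caught only its top edge. The side pictures put the fingertips about 28–45 mm above the reported tool z, depending on how far the gripper was open. I allowed for that in all later grasps. The weight stayed standing throughout.
- **Side camera:** it read 2–5 mm different from the top camera in x and y, so I mainly used the top one.
- **Block yaw:** hand-picked corners gave 5.8°. I trusted the mask fit of 9.6°, which a second picture from the top camera (9.4°) supports.

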